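# Switch off and uncover the bead steriliser

### The arm

A 6-joint arm with a two-finger parallel gripper is mounted at the origin on the work surface. World frame = base frame: x ahead of the robot, y to its left, z up, the work surface at z = 0. Lengths are in mm, angles in rad, forces in N, time in s.
With the tool pointing down it reaches from about 350 to 975 mm from the base axis. Payload 7.1 kg.
Tool frame: the origin (TCP) lies at the very end of the fingers, on their centre line; the grasp point (between the pads) lies 19 mm behind it; z points along the fingers, y is the line along which they close (so a half turn about z gives the same grasp; the last joint's range is limited). The gripper opens to 88 mm and grips with 3 to 60 N. Pads are 20 mm wide; open, the fingers measure 115 mm over their backs; the gripper's body (75 mm by 178 mm) begins 61 mm behind the grasp point.
Start: joints at [1.316, 0.423, 1.63, -0, 1.089, -0.019], TCP at [145.982, 607.695, 190.975] pointing down, gripper open.
Joint ranges: [-3, 3], [-0.9, 2.11], [0.09, 2.58], [-1.31, 4.45], [0.11, 2.69], [-2.54, 2.54]. Speed limits (rad/s): [2.39, 2.39, 3.01, 3.14, 3.14, 3.14].

### API

Orientations are given as a rotation vector (axis times angle).
In Python, from workcell import ctrl, optics gives the robot as it stands.
- The arm moves only by the shell command python3 -m jog 'ROWS'. ROWS is JSON, a list of rows, each a list of 7 numbers: the shift along the tool's x, y, z in units of 40 mm (1.0 is 40 mm), then the turn, a rotation vector about the tool's x, y, z in units of 6 degrees (1.0 is 6 degrees), then the opening, from 0 (shut) to 1 (fully open). A call has 1 to 20 rows; each row shifts and turns the commanded pose from where the row before left it, along the tool's axes as they then stand; what a row does not reach is not made up. A row lasts 1/10 s, in which the tool goes at most 50 mm and 8.59 degrees, less where a joint would pass 70% of its speed; a pose out of reach is approached as far as the arm can. A call is refused whole if a number of a shift passes 1 or a number of a turn 1, either way. A call with a gripper value outside its range is refused whole. The fingers move at their own pace and stop on an object; the grip force is fixed at half the most. Time passes only in rows, so rows that do not move let the fingers close. It gives the time, the measured TCP pose, the force, the opening and the grip force at its end, in the units of the state.
- ctrl.get_obs(): the state, without advancing time (a new reading comes with each control period).
- optics.get_image(name): name is "side" or "top"; returns the picture (480x640x3 uint8, red, green, blue); there is no depth.
- optics.camera_model(name): a dict with "fov_y" (degrees; the focal length in pixels is half the picture's height over the tangent of half this angle, whatever the lens; pixels are square), "cx", "cy" (the principal point, pixels), "view" (4x4, takes a point from world to camera coordinates). Camera axes: x right, y up, looking along -z (the intrinsics and any distortion apply to the point x, -y, -z); pixel columns grow to the right and rows downward; lengths in mm; the calibration is good to about 2 mm. A picture is of the moment at which its call begins. camera_model takes no time and is no camera call.
- ctrl.close_job(): hands the job in; it is judged then, once.
Trained networks look in the newest picture that a camera, given by its name, has taken for a name from the list of things; names that differ only in an ending like _2 or _b are one class to them, and where a whole thing is asked for, a point or a joint stands for the part that bears it (a point fixed in the world has none). Each returns a list of dicts, best first, with "conf" (0 to 1); they miss things now and then, are a little off and sometimes report something else, mostly with a low value. They report only what shows in the picture. A call takes as long as a camera call. They do not tell look-alikes from the thing itself.
- optics.masks_of(target, camera): "pixels" (480x640 bool, what is visible of it) and "extent" ([centre column, centre row, width, height] in pixels, round what is visible of it).
The state is a dict: "t": time; "qpos": joint angles; "qvel": joint speeds; "joint_torque": joint torques, N m; "ee_pos": TCP position; "orientation": TCP orientation; "ft_force": force on the tool from outside, world axes, zero at the start; "moment": the same for the moment, N m; "width": finger opening in mm; "grasp_force": force on a finger pad.
Only numpy, scipy, OpenCV 4.12 (cv2) and the standard library are available. Lean on these libraries where they do the work, as an engineer would, in place of code of your own. Each camera call takes 0.05 s, during which the arm holds its last target. There are 200 camera calls.

### The job

Shut down the hot-bead steriliser: first turn its heat knob clockwise until it clicks over to the green off mark, then fork the C-shaped lifter under the red knob of the hot lid, lift the lid clear with it and set it down upright, fully on the round cork pad, sliding the lifter out only once the lid is standing there. Finally stand the lifter back upright on its blue mat. Never touch the hot lid with the gripper, do not tip it over, and leave the beaker, jar, dish, foil packs and forceps where they are.

Things in the scene. Friction and masses are not known exactly. Their poses are not given: they have to be found in the camera images.
- steriliser: White bench steriliser, fixed, 124 x 244 mm. Origin: centre of its underside, on the table; z up. Grey control deck 70 mm above the table, with the heat knob at (0, -75 mm) between a red dot (heat) and a green dot (off). Round dark well tower at (0, +55 mm), 110 mm across, rim 100 mm above the table, open well 70 mm across under the lid.
- heat_knob (a joint): Heat knob angle in rad: about 0 (white line at the red dot) = heating; it turns clockwise seen from above, value growing, to a stop at 1.0 = off (green dot). A sprung detent resists with about 0.1 N m until 0.5, then snaps the knob on by itself to 1.0 and holds it there; let go before 0.5 and it springs back to 0.
- heat_knob_grip (a point): Grip point of the heat knob, on its axis, 93 mm above the table. A black upright bar 42 mm long (the point's x), 12 mm thick (its y), from 79 to 103 mm above the table, on a disc 42 mm across; the point turns with the knob, and -x is the white line's end.
- lid: Loose hot steel lid, 0.15 to 0.3 kg, round about z; no gripper contact allowed. Origin: centre of its plug's underside, z up. Plug 58 mm across, z 0 to 8 mm; plate 96 mm across, 8 to 16; stem 12 mm across, 16 to 40; red mushroom knob 48 mm across, 40 to 46. Starts with its plate on the tower rim, plug loose in the well (origin 92 mm above the table). On the pad it stands on its plug.
- lifter: Loose C-shaped aluminium lid lifter, 0.2 kg, standing upright. Origin: underside of the fork, under the grip block; z up, fork points along +x. Two prongs, z 0 to 6 mm, x -50 to +36 mm, 12 to 26 mm either side of the middle; slot between them 24 mm wide, open to +x, closed at x = -12; tip lips (x 32 to 36) rise to z 10. Upright at x -50 to -41, top arm at z 84 to 92.
- lifter_grip (a point): Middle of the lifter's orange square grip block, 26 x 26 mm, 42 mm tall, straight above the lifter's origin (z 92 to 134 mm; this point at z 113). Grip it across either pair of faces. With it above the lid's centre and the fork in the 24 mm gap under the red knob, raising it carries the lid level.
- rest_pad: Round cork pad, fixed, 136 mm across, 12 mm thick; origin centre of its underside, on the table. The lid's place.
- lifter_mat: Blue mat, fixed, 150 (x) x 120 (y) x 4 mm; origin centre of its underside, on the table. The lifter starts standing on it and must return to it, any way round.
- foil_pack_a: Bystander: foil-wrapped dish stack, 96 mm across, 34 mm tall; origin centre of underside.
- foil_pack_b: Bystander: foil-wrapped dish stack, 96 mm across, 50 mm tall; origin centre of underside.
- beaker: Bystander: glass beaker 76 mm across, 90 mm tall, with two scalpels standing to about 130 mm; origin centre of underside.
- culture_jar: Bystander: clear jar with green plantlets and white cap, 68 mm across, 84 mm tall; origin centre of underside.
- petri_dish: Bystander: closed clear dish, 92 mm across, 15 mm tall; origin centre of underside.
- forceps: Bystander: steel forceps lying flat, 130 mm long along x, 6 mm tall; origin at its middle, underside.
- lid_flange (a point): Centre of the underside of the lid's red mushroom knob, 40 mm above the lid's origin.
Mind the look-alikes: they are no part of the job. What is shaped like the lifter but purple or turquoise is not meant.

How it is judged:
By the outcome, as a careful person would: the job done as asked, in the order asked, and still so for the second after the job is handed in, with the robot touching nothing.
It also fails if it takes over 72 s, if anything falls off the work surface, if the arm or the gripper's body presses on something with over 40 N, if the wrist force passes 120 N, or if a joint passes its speed limit or range.

## Working session

There is one attempt and no reset: what is moved stays moved. The work goes in short steps, Python scripts to look and compute and a shell command to move; the robot and the scene stay as the last step left them, time stands still between calls to the robot, and variables do not carry over. Pictures are saved under pics/ and viewed, at most 10 in all, crops included, and the job is handed in when it is done.

```bash
ls; mkdir -p pics; python3 - <<'E'
from workcell import ctrl, optics
import cv2, numpy as np
o=ctrl.get_obs(); print({k:np.round(v,3).tolist() for k,v in o.items()})
for n in("side","top"):
    im=optics.get_image(n); cv2.imwrite(f"pics/{n}0.png",im[:,:,::-1])
    m=optics.camera_model(n); print(n,{k:(np.round(v,4).tolist()) if not isinstance(v,str) else v for k,v in m.items()})
E
```

```text
pics
{'t': 0.0, 'qpos': [1.316, 0.424, 1.631, 0.0, 1.089, -0.019], 'qvel': [0.001, -0.001, -0.001, -0.002, 0.001, 0.002], 'joint_torque': [-0.002, -54.461, -27.367, 0.064, 0.023, -0.0], 'ee_pos': [145.829, 607.106, 190.206], 'orientation': [-0.37, -3.12, 0.002], 'ft_force': [-0.045, -0.275, 0.006], 'moment': [0.01, -0.008, -0.019], 'grasp_force': 0.0, 'width': 87.817}
side {'fov_y': 52.7705, 'cx': 323.8336, 'cy': 232.395, 'view': [[0.9978, -0.067, 0.0003, -515.0873], [0.0403, 0.6043, 0.7957, -148.38], [-0.0534, -0.7939, 0.6057, -1072.6562], [0.0, 0.0, 0.0, 1.0]]}
top {'fov_y': 57.8398, 'cx': 314.3076, 'cy': 232.3605, 'view': [[0.0239, -0.9997, -0.001, 53.5447], [0.9771, 0.0232, 0.2114, -564.193], [-0.2114, -0.006, 0.9774, -1123.156], [0.0, 0.0, 0.0, 1.0]]}
```

View pics/top0.png

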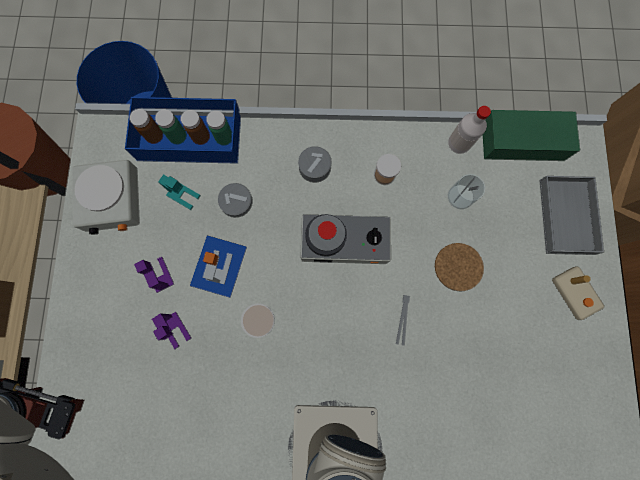

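View pics/side0.png

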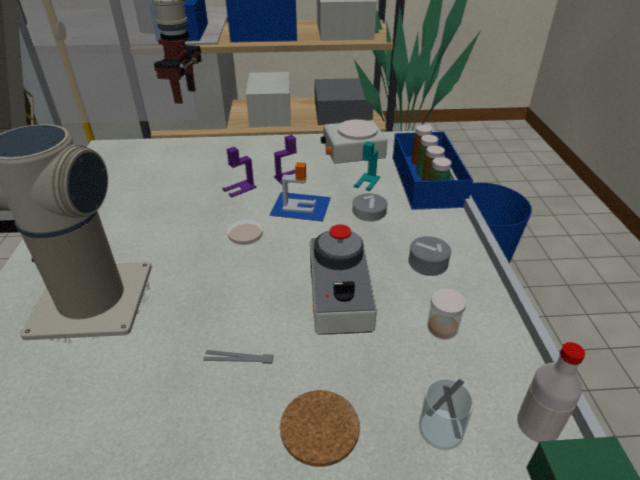

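Top view: the real lifter, with its orange block and bare fork, is at (212,262) on the blue mat at (218,266). Possible mix-ups are the purple ones at (155,275) and (172,328) and the turquoise one at (180,190). The red lid knob is at (327,231), the heat knob at (375,238) and the cork pad at (459,267). Side view: lifter (297,185), lid (340,235), heat knob (344,290), pad (320,427).

I choose the orange-block lifter on the mat.

```bash
cat > h.py <<'E'
import numpy as np, cv2
from scipy.optimize import minimize
from workcell import ctrl, optics
CM={n:optics.camera_model(n) for n in("side","top")}
def proj(n,P):
    m=CM[n]; P=np.atleast_2d(P); c=P@np.array(m["view"])[:3,:3].T+np.array(m["view"])[:3,3]
    f=240/np.tan(np.radians(m["fov_y"])/2)
    return np.c_[m["cx"]+f*c[:,0]/-c[:,2], m["cy"]-f*c[:,1]/-c[:,2]]
def box(x0,x1,y0,y1,z0,z1): return np.array([[x,y,z] for x in(x0,x1) for y in(y0,y1) for z in(z0,z1)],float)
def cyl(r,z0,z1,x=0,y=0):
    a=np.linspace(0,2*np.pi,40,endpoint=False)
    return np.array([[x+r*np.cos(t),y+r*np.sin(t),z] for t in a for z in(z0,z1)])
def pose(P,p): # p=x,y,z,yaw
    c,s=np.cos(p[3]),np.sin(p[3]); return P@np.array([[c,s,0],[-s,c,0],[0,0,1]])+p[:3]
S=8
def render(n,parts,p):
    im=np.zeros((480,640),np.uint8)
    for q in parts:
        h=cv2.convexHull(proj(n,pose(q,p)).astype(np.float32))
        cv2.fillConvexPoly(im,np.round(h*16).astype(np.int32),255,cv2.LINE_AA,4)
    return cv2.GaussianBlur(im.astype(np.float32)/255,(0,0),1.2)
def fit(masks,parts,p0,free=(0,1,2,3)):
    T={n:cv2.GaussianBlur(m.astype(np.float32),(0,0),1.2) for n,m in masks.items()}
    p0=np.array(p0,float); free=list(free)
    sc=np.array([8,8,8,.2])[free]
    def cost(u):
        p=p0.copy(); p[free]+=u*sc
        return sum(((render(n,parts,p)-T[n])**2).sum() for n in T)
    best=None
    for s in (1,-1):
        r=minimize(cost,np.zeros(len(free)),method="Nelder-Mead",options=dict(initial_simplex=np.vstack([np.zeros(len(free)),s*np.eye(len(free))]),xatol=.01,fatol=.01,maxiter=600))
        if best is None or r.fun<best.fun: best=r
    p=p0.copy(); p[free]+=best.x*sc
    return p,best.fun,sum(m.sum() for m in masks.values())
def tri(px):
    from scipy.optimize import least_squares
    return least_squares(lambda P:np.concatenate([proj(n,P)[0]-px[n] for n in px]),[500,0,50]).x
LIFTER=[box(-50,36,12,26,0,6),box(-50,36,-26,-12,0,6),box(-50,-12,-26,26,0,6),box(32,36,12,26,0,10),box(32,36,-26,-12,0,10),box(-50,-41,-7,7,0,92),box(-50,13,-7,7,84,92),box(-13,13,-13,13,92,134)]
LID=[cyl(24,40,46)]
E
python3 - <<'E'
from h import *
im={n:optics.get_image(n) for n in CM}
np.savez("m0.npz",**{"im_"+n:im[n] for n in im})
out={}
for t in["lifter","lid","heat_knob","rest_pad","lifter_mat","steriliser","beaker","culture_jar","forceps"]:
    for n in CM:
        for i,d in enumerate(optics.masks_of(t,n)[:5]):
            out[f"{t}_{n}_{i}"]=d["pixels"]
            px=im[n][d["pixels"]].mean(0)
            print(t,n,i,round(d["conf"],2),np.round(d["extent"],1).tolist(),d["pixels"].sum(),px.round().tolist())
np.savez("masks0.npz",**out)
E
```

```text
lifter side 0 0.9 [369.1, 166.4, 27.6, 53.1] 614 [23.0, 87.0, 85.0]
lifter side 1 0.87 [298.8, 188.6, 33.6, 53.4] 872 [111.0, 104.0, 104.0]
lifter side 2 0.63 [237.8, 171.2, 28.5, 47.5] 757 [70.0, 45.0, 86.0]
lifter side 3 0.55 [284.1, 157.4, 22.3, 48.3] 439 [61.0, 36.0, 76.0]
lifter top 0 0.82 [217.5, 269.0, 28.6, 32.0] 621 [120.0, 111.0, 105.0]
lifter top 1 0.61 [171.8, 330.2, 38.3, 35.6] 693 [68.0, 34.0, 89.0]
lifter top 2 0.6 [154.3, 276.7, 37.8, 36.6] 667 [64.0, 32.0, 83.0]
lifter top 3 0.6 [178.4, 194.7, 36.2, 33.4] 549 [35.0, 96.0, 94.0]
lifter top 4 0.28 [234.4, 200.0, 33.9, 33.0] 920 [94.0, 97.0, 99.0]
lid side 0 0.8 [337.4, 242.1, 41.0, 33.1] 1095 [106.0, 81.0, 81.0]
lid top 0 0.85 [327.3, 233.9, 35.4, 33.9] 1050 [103.0, 79.0, 80.0]
lid top 1 0.48 [219.3, 265.4, 54.2, 59.9] 1621 [30.0, 62.0, 117.0]
heat_knob side 0 0.82 [342.4, 291.0, 23.6, 18.7] 395 [27.0, 27.0, 28.0]
heat_knob top 0 0.72 [373.3, 236.4, 17.0, 17.5] 226 [28.0, 28.0, 29.0]
rest_pad side 0 0.67 [318.8, 430.9, 78.9, 80.2] 4855 [117.0, 86.0, 54.0]
rest_pad side 1 0.5 [369.3, 206.6, 35.0, 25.2] 843 [98.0, 101.0,
[... 911 characters left out ...]
, 54.3, 61.8] 1820 [39.0, 68.0, 118.0]
culture_jar side 0 0.81 [448.1, 312.7, 38.7, 51.8] 1581 [134.0, 127.0, 121.0]
culture_jar side 1 0.67 [342.8, 292.4, 22.0, 22.5] 377 [25.0, 25.0, 26.0]
culture_jar top 0 0.81 [386.6, 170.1, 25.3, 32.4] 571 [132.0, 128.0, 125.0]
culture_jar top 1 0.47 [329.4, 235.9, 36.1, 35.6] 1010 [105.0, 79.0, 80.0]
culture_jar top 2 0.43 [257.8, 320.0, 39.5, 36.6] 949 [139.0, 132.0, 126.0]
forceps side 0 0.91 [238.3, 358.9, 69.3, 13.4] 542 [101.0, 104.0, 105.0]
forceps top 0 0.72 [401.8, 320.4, 13.6, 48.2] 320 [97.0, 100.0, 102.0]
forceps top 1 0.55 [346.6, 237.9, 91.1, 51.6] 3267 [75.0, 77.0, 79.0]
forceps top 2 0.42 [314.9, 166.1, 36.3, 37.6] 952 [91.0, 94.0, 96.0]
```

```bash
cat >> h.py <<'E'
HSV={"orange":((5,150,60),(16,255,255)),"red":((175,150,60),(4,255,255)),"blue":((100,120,40),(125,255,255)),"cork":((6,70,50),(20,255,255)),"black":((0,0,0),(179,255,52))}
def seg(img,c,roi):  # largest blob of a colour in roi=[cx,cy,w,h]
    h=cv2.cvtColor(img,cv2.COLOR_RGB2HSV); lo,hi=map(np.array,HSV[c])
    if lo[0]>hi[0]: m=cv2.inRange(h,np.array([lo[0],lo[1],lo[2]]),np.array([179,hi[1],hi[2]]))|cv2.inRange(h,np.array([0,lo[1],lo[2]]),hi)
    else: m=cv2.inRange(h,lo,hi)
    z=np.zeros_like(m); x,y,w,g=roi; s=np.s_[max(0,int(y-g/2)):int(y+g/2)+1,max(0,int(x-w/2)):int(x+w/2)+1]; z[s]=m[s]
    k,l,st,_=cv2.connectedComponentsWithStats(z)
    return l==1+st[1:,4].argmax() if k>1 else z>0
E
python3 - <<'E'
from h import *
d=np.load("m0.npz"); im={n:d["im_"+n] for n in CM}
vis={n:im[n].copy() for n in CM}
def go(name,c,rois,parts,h,free,yaw=0,dz=0):
    ms={n:seg(im[n],c,rois[n]) for n in rois}
    ce={n:np.argwhere(ms[n]).mean(0)[::-1] for n in ms}
    P=tri(ce); p,f,a=fit(ms,parts,[P[0],P[1],P[2]-h,yaw],free)
    print(name,{n:ce[n].round(1).tolist() for n in ce},"tri",P.round(1),"fit",p.round(3),"cost",round(f,1),"area",a)
    for n in ms:
        cs,_=cv2.findContours((render(n,parts,p)>.5).astype(np.uint8),0,1); cv2.drawContours(vis[n],cs,-1,(0,255,0),1)
    return p
R=dict(side=[298.8,185,45,60],top=[216,266,50,50])
for y in(0,.4,-.4):go("block","orange",R,[box(-13,13,-13,13,92,134)],113,(0,1,2,3),y)
go("lidknob","red",dict(side=[340,235,40,40],top=[327,231,40,40]),LID,43,(0,1,2))
go("pad","cork",dict(side=[319,429,95,95],top=[460,267,60,60]),[cyl(68,0,12)],6,(0,1,2))
for y in (0,.3,-.3): go("mat+","blue",dict(side=[301,206,75,40],top=[219,266,70,70]),[box(-75,75,-60,60,0,4)],2,(0,1,2,3),y)
go("hknob","black",dict(side=[343,291,30,28],top=[374,237,24,24]),[box(-21,21,-6,6,79,103),cyl(21,70,79)],88,(0,1,2,3))
for n in vis: cv2.imwrite(f"pics/{n}_v1.png",vis[n][:,:,::-1])
def crop(n,x,y,w,h,s): return cv2.resize(im[n][y:y+h,x:x+w],(w*s,h*s),interpolation=cv2.INTER_CUBIC)
a=crop("top",185,225,80,80,5);b=crop("top",295,205,100,80,4);b=cv2.resize(b,(400,400*80//100))
c=crop("side",265,150,80,80,5); e=crop("side",300,220,80,80,5)
pic=np.vstack([np.hstack([cv2.resize(a,(400,300)),cv2.resize(crop("top",295,205,100,75,4),(400,300))]),np.hstack([cv2.resize(c,(300,300)),cv2.resize(crop("side",300,220,80,120,4),(200,300)),np.zeros((300,300,3),np.uint8)])])
cv2.imwrite("pics/crop1.png",pic[:,:,::-1])
E
```

```text
block {'side': [300.1, 170.9], 'top': [210.1, 257.9]} tri [476.2 331.5 117. ] fit [ 4.76045e+02  3.31128e+02  3.68900e+00 -2.90000e-02] cost 50.0 area 277
block {'side': [300.1, 170.9], 'top': [210.1, 257.9]} tri [476.2 331.5 117. ] fit [ 4.76105e+02  3.32201e+02  6.15000e-01 -3.50000e-02] cost 51.3 area 277
block {'side': [300.1, 170.9], 'top': [210.1, 257.9]} tri [476.2 331.5 117. ] fit [ 4.76100e+02  3.31348e+02  3.20000e+00 -2.50000e-02] cost 49.9 area 277
lidknob {'side': [339.9, 231.5], 'top': [326.7, 229.8]} tri [553.9  35.1 134.4] fit [554.183  35.492  91.176   0.   ] cost 37.5 area 498
pad {'side': [319.4, 427.8], 'top': [458.8, 266.6]} tri [ 485.9 -341.5    1.9] fit [ 485.957 -338.169   -2.426    0.   ] cost 153.1 area 6553
mat+ {'side': [302.5, 207.0], 'top': [218.8, 265.6]} tri [476.1 335.4  -2.9] fit [ 4.73641e+02  3.37687e+02 -2.26600e+00 -2.54000e-01] cost 983.1 area 2391
mat+ {'side': [302.5, 207.0], 'top': [218.8, 265.6]} tri [476.1 335.4  -2.9] fit [ 4.73440e+02  3.37814e+02 -2.14900e+00 -2.49000e-01] cost 984.5 area 2391
mat+ {'side': [302.5, 207.0], 'top': [218.8, 265.6]} tri [476.1 335.4  -2.9] fit [ 4.73395e+02  3.36925e+02 -1.01600e+00 -2.63000e-01] cost 983.0 area 2391
hknob {'side': [344.2, 291.2], 'top': [373.6, 236.3]} tri [551.6 -92.1  78.6] fit [ 5.50341e+02 -9.29290e+01 -2.49300e+00  1.97000e-01] cost 61.5 area 530
```

View pics/crop1.png

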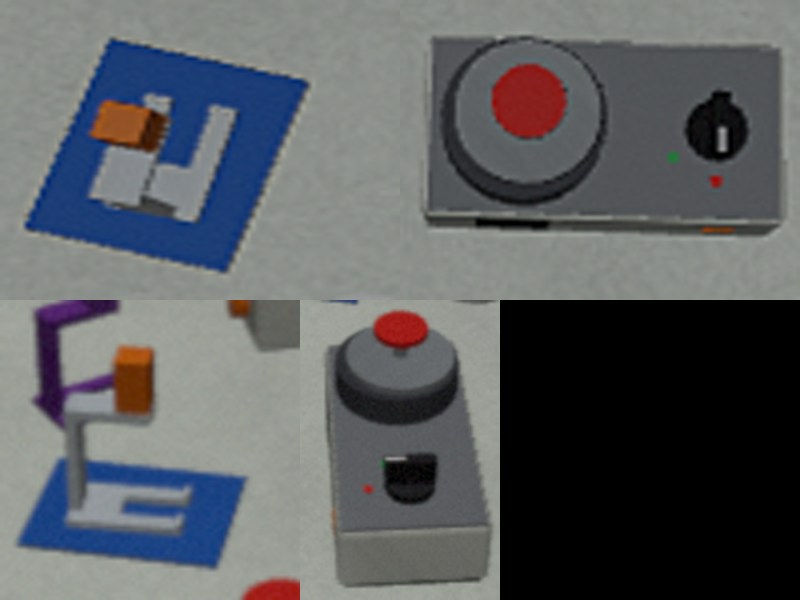

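The crop confirms the choice: bare-metal C lifter with an orange block (crop 130,122) on the blue mat, fork pointing roughly to world +x. The heat knob's white line points at the red dot, with the green dot to its left, which is clockwise. Next I refine the yaws.

```bash
cat >> h.py <<'E'
from scipy.spatial.transform import Rotation as Ro
def to(x,y,z,yaw):  # tool-down target; yaw=world angle (deg) of tool y; prints turn then shift in jog units
    o=ctrl.get_obs(); R=Ro.from_rotvec(o["orientation"]); a=R.as_matrix()[:,1]; cur=np.degrees(np.arctan2(a[1],a[0]))
    d=(yaw-cur+180)%360-180
    y_=np.array([np.cos(np.radians(yaw)),np.sin(np.radians(yaw)),0]); z_=np.array([0,0,-1.]); x_=np.cross(y_,z_)
    e=np.array([x,y,z])-o["ee_pos"]
    Rt=np.c_[x_,y_,z_]; tr=(R.inv()*Ro.from_matrix(Rt)).as_rotvec(degrees=True)
    print("cur",o["ee_pos"].round(1),"yaw",round(cur,2),"| turn units",(tr/6).round(2),"| shift after turn, units",(Rt.T@e/40).round(2),"| shift before turn",(R.as_matrix().T@e/40).round(2))
E
python3 - <<'E'
from h import *
d=np.load("m0.npz"); im={n:d["im_"+n] for n in CM}
# lifter seen on the mat in top view
b=seg(im["top"],"blue",[219,266,70,70]); hull=cv2.convexHull(np.argwhere(b)[:,::-1].astype(np.int32))
H=np.zeros((480,640),np.uint8); cv2.fillConvexPoly(H,hull,1); H=cv2.erode(H,np.ones((3,3)))>0
hs=cv2.cvtColor(im["top"],cv2.COLOR_RGB2HSV)
ms=H&~cv2.inRange(hs,(100,100,20),(130,255,255)).astype(bool); print(ms.sum())
for w in(7,13):
  L=LIFTER[:5]+[box(-50,-41,-w,w,0,92),box(-50,13,-w,w,84,92),LIFTER[7]]
  for y in(0,-.25): print("lifter",w,fit(dict(top=ms),L,[476,331,4,y],(0,1,3)))
  print("lifter both",w,fit(dict(top=ms,side=optics.masks_of("lifter","side") and np.load("masks0.npz")["lifter_side_1"]),L,[476,331,4,-.1],(0,1,3)))
mb={"top":cv2.fillConvexPoly(np.zeros((480,640),np.uint8),hull,1)>0}
print("mat",fit(mb,[box(-75,75,-60,60,0,4)],[474,337,0,-.25],(0,1,3)))
R=dict(side=[343,291,30,28],top=[374,237,24,24])
mk={n:seg(im[n],"black",R[n]) for n in R}
for y in(0,-.1,.15): print("hknob",fit(mk,[box(-21,21,-6,6,79,103),cyl(21,70,79)],[551,-92,0,y],(0,1,3)))
M=np.load("masks0.npz"); st={n:M[f"steriliser_{n}_0"] for n in CM}
print("ster",fit(st,[box(-62,62,-122,122,0,70),cyl(55,70,100,0,55)],[552,-18,0,0]))
print("pad",fit({n:seg(im[n],"cork",r) for n,r in dict(side=[319,429,95,95],top=[460,267,60,60]).items()},[cyl(68,0,12)],[486,-339,0,0],(0,1)))
to(550.5,-92.5,190,90)
E
```

```text
624
lifter 7 (array([ 4.76106552e+02,  3.31297919e+02,  4.00000000e+00, -2.63141864e-01]), np.float64(17.905662536621094), np.int64(624))
lifter 7 (array([ 4.76425018e+02,  3.31418018e+02,  4.00000000e+00, -2.67614929e-01]), np.float64(17.765602111816406), np.int64(624))
lifter both 7 (array([ 4.75063747e+02,  3.30766676e+02,  4.00000000e+00, -2.39733525e-01]), np.float64(55.031707763671875), np.int64(1496))
lifter 13 (array([ 4.76250447e+02,  3.30911745e+02,  4.00000000e+00, -1.99385830e-01]), np.float64(20.477161407470703), np.int64(624))
lifter 13 (array([ 4.76337521e+02,  3.30866290e+02,  4.00000000e+00, -2.05977969e-01]), np.float64(20.43950843811035), np.int64(624))
lifter both 13 (array([ 4.75086963e+02,  3.30497311e+02,  4.00000000e+00, -1.89242189e-01]), np.float64(42.886756896972656), np.int64(1496))
mat (array([ 4.73236636e+02,  3.36377195e+02,  0.00000000e+00, -2.55814029e-01]), np.float64(25.12710189819336), np.int64(2265))
hknob (array([ 5.50313364e+02, -9.36384077e+01,  0.00000000e+00,  1.05199621e-01]), np.float64(65.654052734375), np.int64(530))
hknob (array([ 5.50557568e+02, -9.36822741e+01,  0.00000000e+00,  2.84556498e-01]), np.float64(63.77440643310547), np.int64(530))
hknob (array([ 5.50683013e+02, -9.44105186e+01,  0.00000000e+00,  4.13954806e-01]), np.float64(63.113319396972656), np.int64(530))
ster (array([ 5.50377529e+02, -1.60560928e+01, -9.30222618e+00, -1.41707085e-02]), np.float64(2322.659423828125), np.int64(7981))
pad (array([ 486.05253183, -339.31813763,    0.        ,    0.        ]), np.float64(163.22625732421875), np.int64(6553))
cur [146.  607.7 191. ] yaw 76.49 | turn units [-0.   -0.   -2.25] | shift after turn, units [-10.11 -17.5    0.02] | shift before turn [-13.92 -14.66   0.02]
```

```bash
python3 -m jog '[[0,0,0,0,0,-0.7,0.6],[0,0,0,0,0,-0.7,0.6],[-0.3,-0.5,0,0,0,-0.7,0.6],[-0.5,-0.88,0,0,0,0,0.6],[-0.5,-0.88,0,0,0,0,0.6],[-0.5,-0.88,0,0,0,0,0.6],[-0.5,-0.88,0,0,0,0,0.6],[-0.5,-0.88,0,0,0,0,0.6],[-0.5,-0.88,0,0,0,0,0.6],[-0.5,-0.88,0,0,0,0,0.6],[-0.5,-0.88,0,0,0,0,0.6],[-0.5,-0.88,0,0,0,0,0.6],[-0.5,-0.88,0,0,0,0,0.6],[-0.5,-0.88,0,0,0,0,0.6],[-0.5,-0.88,0,0,0,0,0.6],[-0.5,-0.88,0,0,0,0,0.6],[-0.5,-0.88,0,0,0,0,0.6],[-0.5,-0.88,0,0,0,0,0.6],[-0.5,-0.88,0,0,0,0,0.6],[-0.4,-0.7,0,0,0,0,0.6]]'; python3 -c "
from h import *
to(550,-92.5,190,89)"
```

```text
t: 3.2
ee_pos: [483.7, -11.8, 191.2]
orientation: [0.027, 3.141, -0.0]
ft_force: [0.4, 0.6, 0.2]
width: 52.6
grasp_force: 0.0
cur [483.7 -11.8 191.2] yaw 89.03 | turn units [-0.    0.01  0.01] | shift after turn, units [-1.69 -1.99  0.03] | shift before turn [-1.69 -1.99  0.03]
```

```bash
python3 -m jog '[[-0.5,-0.6,0,0,0,0,0.6],[-0.6,-0.7,0.2,0,0,0,0.6],[-0.4,-0.5,0.4,0,0,0,0.6],[-0.19,-0.19,0.4,0,0,0,0.6],[0,0,0.3,0,0,0,0.6],[0,0,0,0,0,0,0.6]]'; python3 -c "
from h import *
to(550,-92.5,85,89)
o=[]
for n,x,y in(('top',310,190),('side',284,200)):
    im=optics.get_image(n)[y:y+120,x:x+120]; o.append(cv2.resize(im,(400,400),interpolation=cv2.INTER_CUBIC))
cv2.imwrite('pics/k1.png',np.hstack(o)[:,:,::-1])"
```

```text
t: 3.8
ee_pos: [547.3, -90.0, 137.2]
orientation: [-0.025, -3.138, -0.001]
ft_force: [0.5, -0.4, 0.5]
width: 52.7
grasp_force: 0.0
cur [547.3 -90.  137.2] yaw 89.07 | turn units [ 0.01 -0.04  0.01] | shift after turn, units [-0.07 -0.06  1.31] | shift before turn [-0.07 -0.06  1.3 ]
```

View pics/k1.png

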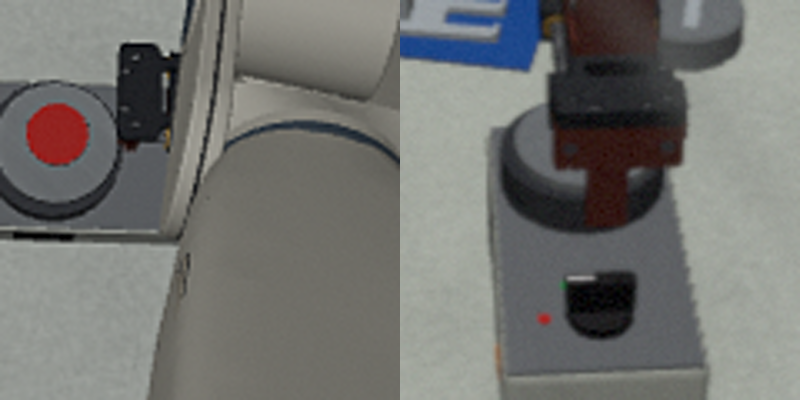

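The view shows the gripper above the heat knob: side-crop finger tip at about (605,225), knob at (600,290), and the lid is untouched. Descending.

```bash
python3 -m jog '[[-0.05,-0.06,0.4,0,0,0,0.6],[0,0,0.4,0,0,0,0.6],[0,0,0.3,0,0,0,0.6],[0,0,0.2,0,0,0,0.6],[0,0,0,0,0,0,0.6],[0,0,0,0,0,0,0]
,[0,0,0,0,0,0,0],[0,0,0,0,0,0,0],[0,0,0,0,0,0,0],[0,0,0,0,0,0,0],[0,0,0,0,0,0,0]]'; python3 -c "
from h import *
to(550,-92.5,85,89); print(ctrl.get_obs()['moment'])"
```

```text
t: 5.0
ee_pos: [551.1, -92.9, 87.1]
orientation: [0.025, 3.141, -0.0]
ft_force: [-0.3, 0.3, -0.5]
width: 8.3
grasp_force: 0.0
cur [551.1 -92.9  87.1] yaw 89.09 | turn units [-0.    0.    0.01] | shift after turn, units [0.03 0.01 0.05] | shift before turn [0.03 0.01 0.05]
[ 0.03584602 -0.03244311 -0.01867159]
```

```bash
python3 -c "
from h import *
im=optics.get_image('side'); print(ctrl.get_obs()['width'],ctrl.get_obs()['grasp_force'],proj('side',[[551,-92.9,87],[550.5,-92.5,103]]))
cv2.imwrite('pics/k2.png',cv2.resize(im[230:340,290:400],(600,600),interpolation=cv2.INTER_CUBIC)[:,:,::-1])"
```

```text
4.213788461228079 0.0 [[344.12432237 288.46066834]
 [344.06068372 282.52085967]]
```

View pics/k2.png

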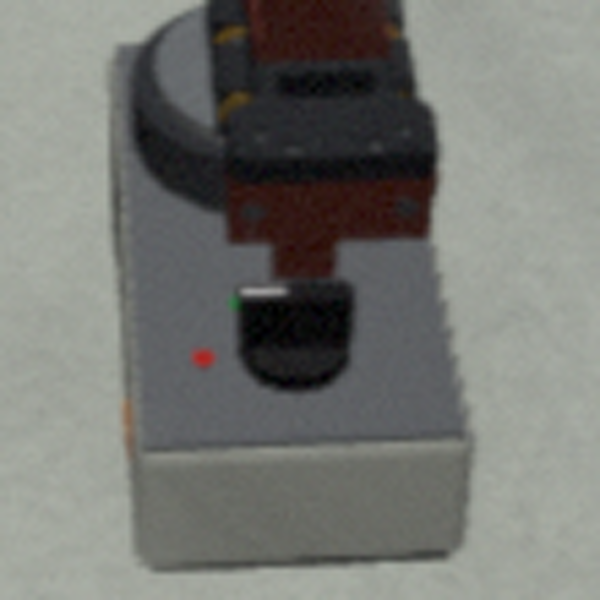

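```bash
python3 -c "
from h import *
from scipy.optimize import least_squares
inv=lambda n,px,z: least_squares(lambda q:proj(n,[[q[0],q[1],z]])[0]-px,[500,0]).x
print('deck knob',inv('side',[344.1,295.1],70))
d=np.load('m0.npz')
print('ster front bottom corners',inv('side',[290+135/5.45,230+560/5.45],0),inv('side',[290+460/5.45,230+555/5.45],0))
print('front top',inv('side',[290+135/5.45,230+452/5.45],70),inv('side',[290+463/5.45,230+438/5.45],70))
print('top corners z70',inv('top',[295+27/4,205+212/4],70),inv('top',[295+33/4,205+37/4],70),inv('top',[295+380/4,205+47/4],70),inv('top',[295+385/4,205+217/4],70))
print('red, green top',inv('top',[295+316/4,205+181/4],70),inv('top',[295+273/4,205+157/4],70))
print('red, green side',inv('side',[290+203/5.45,230+358/5.45],70),inv('side',[290+235/5.45,230+303/5.45],70))
print('tips side at z137',proj('side',[[547,-90,137],[547,-116,137],[547,-64,137]]))
print('tips now',proj('side',[[551,-93,87],[551,-108,87],[551,-93,130]]))
print(ctrl.get_obs()['qpos'])
"
```

```text
deck knob [551.21673002 -94.60726527]
ster front bottom corners [ 488.87626272 -129.09194621] [ 611.7814272 -134.8500754]
front top [ 489.09733994 -139.73937547] [ 607.48702254 -140.79922988]
top corners z70 [489.91430054  98.73209677] [610.46087423  98.26462923] [ 609.02932709 -138.05251635] [ 492.22400835 -139.87754368]
red, green top [515.46960201 -94.03992777] [531.13061408 -65.26591254]
red, green side [516.87281232 -94.00162887] [531.21193491 -65.30550735]
tips side at z137 [[342.59798935 269.00176921]
 [343.92470592 278.01907075]
 [341.32784822 260.36899423]]
tips now [[344.1292943  288.49520043]
 [344.88436228 293.73945037]
 [344.69187699 272.60129393]]
[-1.88279377e-01  4.70182884e-01  1.84654626e+00  1.36919958e-05
  8.24746660e-01 -1.74313147e+00]
```

```bash
python3 -c "
from h import *
im=optics.get_image('side').astype(int); a=np.load('m0.npz')['im_side'].astype(int)
o=ctrl.get_obs();print(o['width'],o['grasp_force'],o['ee_pos'])
D=np.abs(im-a).max(2)
print(D[272:300,332:358])"
```

```text
1.3211278698012028 0.0 [551.02173948 -92.86276945  87.00919103]
[[65 77 68 66 65 78 93 75 79 76 79 78 73 82 74 76 77 84 82 79 73 76 74 79
  75 74]
 [63 76 72 63 56 70 68 90 74 78 78 78 77 78 77 84 86 78 79 75 70 55 50 55
  58 58]
 [38 53 46 45 41 40 42 61 77 70 85 65 91 83 80 79 78 75 75 58 37 19 15 17
  14 20]
 [ 3  3  4  2  4  1  2 29 65 76 85 82 83 76 80 81 80 71 81 41 12  3  8  7
   5  2]
 [ 2  4  8  9  5  5  3 20 62 79 71 78 79 77 79 84 85 81 72 30  3  1  8  5
   4  7]
 [ 7  5  4  8  8  5  4 25 57 75 84 83 77 83 81 76 80 79 64 27  4  7  4  6
   5  2]
 [ 4  4  4  7  4  8  2 25 53 71 73 77 75 79 70 68 72 76 68 31  4  6  4  4
   3  5]
 [ 2  5  2  6  6  7  1 19 51 71 68 64 68 67 63 58 75 66 57 22  0  4  4  4
   6  5]
 [ 7  6  2  6  6  4  3 18 37 42 37 29 30 34 33 31 33 40 24  6  4  8  5  6
   1  7]
 [ 6  5  6  5  2  4  5  3  3  2  5  1  6  6  1  6 12  4  2  6 10  4  5  5
   6  4]
 [ 7  2  2  4  7  2  8  5  8  5 10  2  3  4  1  2  4  3 12  4  6  3  6  6
   6  9]
 [ 4  5  6  7  9  9  7  6  4 10  4  5  4  2  9  5  7  5  3  8  3  5  7  4
   6  8]
 [ 7 10  7  7  2  5  4  5  6  6  8  4  1
[... 588 characters left out ...]
 8 13 10 14  2  7  2  1  7
   8  6]
 [ 3  5  8  5  9  8 18 10  4 12  6 10  2  8  4 16 13 15  7  6 13  4  2  5
   1  2]
 [ 7  5  6  8  7  7  5  9  5  8 13 14  8  7  7  6  6  3  9  9  3 13  6  4
   6  7]
 [ 2  6  2  5  6  3  4 10  1 12  6  4  5  8  4  3  7 14  4  4  5 10  4  5
   7  3]
 [ 9  1  4  6  7  2  5  3  7  4  3  3  8  5  5  8 11  8  9  7  3  1  4  4
   6  7]
 [10  4  6  8  9  2  5  7  4  7  5  4  3  3  5  1  6  3  6  6  7  1  4  4
   6  7]
 [ 3  3  7  7  1  1  6  6  3  2  9  6  6  7  7  3  4  7  6  5  3  4  4  5
   5  5]
 [ 8  5  5  8  2  7 19  8  1  2  3  4  6  2 10  3  7  5 14  4  4  7  5  5
   5  2]
 [13  6  9  3  3  5  6 11 13  6  9 16  6  6 11  5  6 10  1  2  3  8  7  4
   4  2]]
```

```bash
cat > tip.py <<'E'
from h import *
im=optics.get_image('side'); a=np.load('m0.npz')['im_side'].astype(int); o=ctrl.get_obs()
D=np.abs(im.astype(int)-a).max(2)>22
D=cv2.morphologyEx(D.astype(np.uint8),cv2.MORPH_OPEN,np.ones((3,3)))
print(o['ee_pos'].round(1),round(o['width'],1),'proj tcp',proj('side',o['ee_pos']).round(1))
for r in range(225,300,2):
    c=np.flatnonzero(D[r,300:400])+300
    if len(c): print(r,c.min(),c.max(),len(c),end='; ')
print()
cv2.imwrite('pics/tip.png',cv2.resize(im[210:320,290:400],(600,600),interpolation=cv2.INTER_CUBIC)[:,:,::-1])
E
python3 -m jog '[[0,0,-0.4,0,0,0,0],[0,0,-0.4,0,0,0,0],[0,0,-0.4,0,0,0,0],[0,0,0,0,0,0,0]]'; python3 tip.py; python3 -m jog '[[0,0,0,0,0,0,0.6],[0,0,0,0,0,0,0.6],[0,0,0,0,0,0,0.6],[0,0,0,0,0,0,0.6],[0,0,0,0,0,0,0.6],[0,0,0,0,0,0,0.6],[0,0,0,0,0,0,0.6]]'; python3 tip.py
```

```text
t: 5.5
ee_pos: [552.5, -93.1, 136.9]
orientation: [0.025, 3.138, -0.001]
ft_force: [0.5, 0.7, 0.3]
width: 0.2
grasp_force: 0.0
[551.7 -93.  135.7] 0.7 proj tcp [[345.1 270.4]]
225 329 370 42; 227 329 371 43; 229 330 372 43; 231 330 372 43; 233 332 372 41; 235 332 372 41; 237 332 372 41; 239 332 372 41; 241 332 372 41; 243 332 371 40; 245 332 371 40; 247 332 371 40; 249 332 371 38; 251 332 370 35; 253 340 353 14; 255 340 352 13; 257 341 351 11; 259 342 344 3; 
t: 6.25
ee_pos: [551.0, -92.9, 134.9]
orientation: [-0.025, -3.141, 0.0]
ft_force: [-0.5, -0.2, 0.7]
width: 51.3
grasp_force: 0.0
[551.  -92.9 135. ] 52.2 proj tcp [[344.8 270.7]]
225 329 368 40; 227 329 370 42; 229 329 371 43; 231 329 371 43; 233 330 371 42; 235 330 371 42; 237 330 371 42; 239 330 371 42; 241 331 371 41; 243 332 371 40; 245 332 371 40; 247 331 370 40; 249 331 370 39; 251 332 370 36; 253 332 353 22; 255 341 353 13; 257 342 351 10; 259 342 346 5;
```

View pics/tip.png

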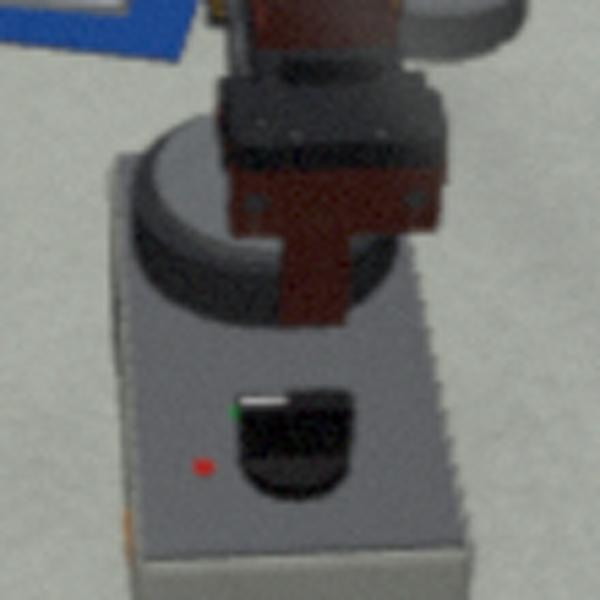

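The view shows the gripper centred over the knob: front finger tip at crop (315,323), i.e. row 269. Its projection for the reported height would be about row 284, so the tips stand some 40 mm higher than reported. That also explains closing on air. I'll descend in small steps and check force and picture.

```bash
python3 -m jog '[[0,0,0.4,0,0,0,0.6],[0,0,0.4,0,0,0,0.6],[0,0,0.4,0,0,0,0.6],[0,0,0.2,0,0,0,0.6],[0,0,0.1,0,0,0,0.6],[0,0,0,0,0,0,0.6]]'; python3 tip.py;  python3 -m jog '[[0,0,0.1,0,0,0,0.6],[0,0,0.1,0,0,0,0.6],[0,0,0,0,0,0,0.6]]';python3 tip.py
```

```text
t: 6.9
ee_pos: [550.9, -92.9, 74.8]
orientation: [-0.025, -3.141, -0.0]
ft_force: [0.6, 0.0, 0.6]
width: 52.6
grasp_force: 0.0
[551.3 -92.9  75.2] 52.7 proj tcp [[344.1 292.7]]
225 326 367 42; 227 326 367 42; 229 327 365 39; 231 327 362 36; 233 327 362 36; 235 327 361 35; 237 327 361 34; 239 327 361 34; 241 331 361 31; 243 331 361 31; 245 331 361 31; 247 331 360 30; 249 331 359 29; 251 330 365 32; 253 330 366 30; 255 330 368 26; 257 362 369 8; 259 362 369 8; 261 360 369 10; 263 359 369 11; 265 355 369 15; 267 351 369 19; 269 332 369 36; 271 331 369 39; 273 331 368 38; 275 331 368 38; 277 331 367 37; 279 332 358 27; 281 341 352 12; 285 343 352 10; 287 340 352 13; 289 341 352 12; 291 341 352 12; 293 341 343 3; 
t: 7.25
ee_pos: [550.7, -92.8, 66.7]
orientation: [-0.025, -3.141, -0.0]
ft_force: [-0.1, 0.8, -0.6]
width: 52.9
grasp_force: 0.0
[550.9 -92.8  66.9] 52.6 proj tcp [[343.8 295.6]]
225 326 367 42; 227 326 367 42; 229 326 367 42; 231 327 367 41; 233 327 364 38; 235 327 362 36; 237 327 361 35; 239 327 361 34; 241 327 361 35; 243 328 360 32; 245 331 360 30; 247 331 360 30; 249 331 359 29; 251 334 357 24; 253 331 365 30; 255 331 365 29; 257 362 366 5; 259 362 368 7; 261 360 368 9; 263 359 369 11; 265 357 369 13; 267 352 369 18; 269 331 369 35; 271 331 369 39; 273 331 369 39; 275 331 368 38; 277 331 368 38; 279 331 368 38; 281 331 367 37; 283 332 343 12; 285 341 351 11; 287 341 351 11; 289 341 352 12; 291 341 352 12; 293 341 351 11;
```

View pics/tip.png

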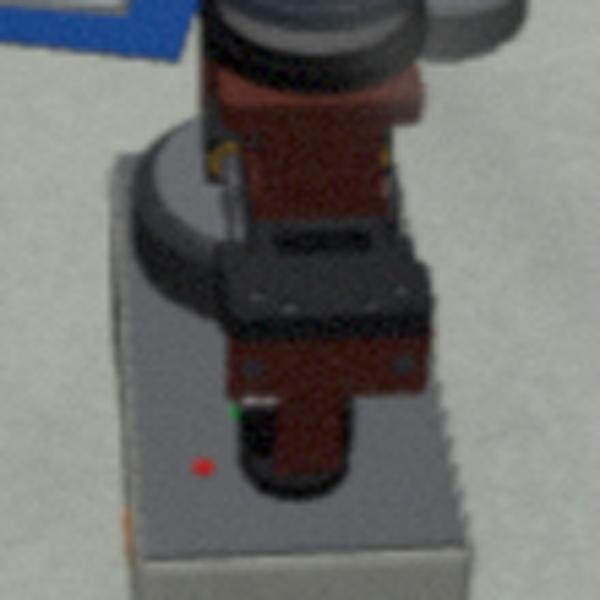

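The front finger now hangs in front of the bar (tip at crop (310,472)), with no contact force at a reported 67. So the offset is real, about +34 mm. I go 15 mm lower and close.

```bash
python3 -m jog '[[0,0,0.1,0,0,0,0.6],[0,0,0.1,0,0,0,0.6],[0,0,0.1,0,0,0,0.6],[0,0,0.06,0,0,0,0.6],[0,0,0,0,0,0,0.6]]';  python3 -m jog '[[0,0,0,0,0,0,0],[0,0,0,0,0,0,0],[0,0,0,0,0,0,0],[0,0,0,0,0,0,0],[0,0,0,0,0,0,0],[0,0,0,0,0,0,0],[0,0,0,0,0,0,0]]'; python3 tip.py
```

```text
t: 7.8
ee_pos: [550.7, -92.8, 52.0]
orientation: [-0.025, -3.141, -0.0]
ft_force: [-0.7, -0.8, -1.2]
width: 52.8
grasp_force: 0.0
t: 8.5
ee_pos: [551.0, -93.4, 52.7]
orientation: [0.024, 3.141, -0.001]
ft_force: [-1.3, -4.2, 1.3]
width: 11.7
grasp_force: 30.0
[551.1 -93.4  52.7] 11.7 proj tcp [[343.7 300.7]]
225 326 367 42; 227 326 366 41; 229 326 366 41; 231 326 367 42; 233 326 367 42; 235 327 367 41; 237 330 366 37; 239 330 365 36; 241 328 361 34; 243 327 361 35; 245 327 361 35; 247 327 361 35; 249 327 361 35; 251 328 361 34; 253 328 359 32; 255 329 354 26; 257 335 343 9; 259 362 364 3; 261 361 365 5; 263 333 365 10; 265 357 367 11; 267 352 368 17; 269 348 368 21; 271 331 369 39; 273 331 369 39; 275 331 368 38; 277 331 368 38; 279 331 368 38; 281 331 368 38; 283 331 367 27; 285 331 367 36; 287 331 367 35; 289 340 350 11; 291 340 350 11; 293 340 350 10;
```

```bash
python3 -m jog '[[0,0,0,0,0,0.5,0],[0,0,0,0,0,0.9,0],[0,0,0,0,0,0.9,0],[0,0,0,0,0,0.9,0],[0,0,0,0,0,0.9,0],[0,0,0,0,0,0.9,0],[0,0,0,0,0,0.9,0],[0,0,0,0,0,0.9,0],[0,0,0,0,0,0.9,0],[0,0,0,0,0,0.9,0],[0,0,0,0,0,0.7,0],[0,0,0,0,0,0,0]]'; python3 -m jog '[[0,0,0,0,0,0,0.6],[0,0,0,0,0,0,0.6],[0,0,0,0,0,0,0.6],[0,0,0,0,0,0,0.6],[0,0,0,0,0,0,0.6],[0,0,0,0,0,0,0.6],[0,0,-0.4,0,0,0,0.6],[0,0,-0.6,0,0,0,0.6],[0,0,-0.8,0,0,0,0.8],[0,0,-0.8,0,0,0,0.8],[0,0,-0.8,0,0,0,0.8],[0,0,-0.4,0,0,0,0.8]]';python3 -c "
from h import *
to(476,331,200,75)"
```

```text
t: 9.75
ee_pos: [550.5, -94.5, 52.7]
orientation: [1.495, 2.763, -0.003]
ft_force: [-3.8, -11.2, 2.0]
width: 11.9
grasp_force: 30.0
t: 10.95
ee_pos: [552.2, -93.0, 207.5]
orientation: [1.49, 2.762, 0.002]
ft_force: [-0.2, 0.9, 0.2]
width: 70.3
grasp_force: 0.0
cur [552.2 -93.  207.5] yaw 33.29 | turn units [ 0.02  0.03 -6.95] | shift after turn, units [4.58 9.75 0.19] | shift before turn [9.91 4.23 0.17]
```

```bash
python3 -m jog '[[0,0,0,0,0,-0.92,0.8],[0,0,0,0,0,-0.92,0.8],[0,0,0,0,0,-0.92,0.8],[0,0,0,0,0,-0.92,0.8],[0,0,0,0,0,-0.92,0.8],[0,0,0,0,0,-0.92,0.8],[0,0,0,0,0,-0.92,0.8],[0,0,0,0,0,-0.92,0.8],[0.2,0.5,0,0,0,0,0.8],[0.35,0.85,0,0,0,0,0.8],[0.35,0.85,0,0,0,0,0.8],[0.35,0.85,0,0,0,0,0.8],[0.35,0.85,0,0,0,0,0.8],[0.35,0.85,0,0,0,0,0.8],[0.35,0.85,0,0,0,0,0.8],[0.35,0.85,0,0,0,0,0.8],[0.35,0.85,0,0,0,0,0.8],[0.35,0.85,0,0,0,0,0.8],[0.35,0.85,0,0,0,0,0.8],[0.35,0.85,0,0,0,0,0.8]]';python3 -c "
from h import *
to(476,331,160,77.5)
im=optics.get_image('side');optics.masks_of('heat_knob','side')
h=im[268:305,325:362].astype(int)
print('white px',[(c+325,r+268) for r,c in np.argwhere(h.min(2)>125)][:20])
# predicted white-line end for angles
for a in(0,-.5,-1.):print(a,proj('side',[[550.5-14*np.cos(a),-93.3-14*np.sin(a),103]]).round(1))
"
```

```text
t: 12.95
ee_pos: [477.9, 328.5, 204.6]
orientation: [0.343, 3.123, 0.0]
ft_force: [0.4, -0.4, 0.7]
width: 70.3
grasp_force: 0.0
cur [477.9 328.5 204.6] yaw 77.46 | turn units [ 0.    0.   -0.01] | shift after turn, units [0.06 0.05 1.12] | shift before turn [0.06 0.05 1.12]
white px [(np.int64(339), np.int64(278)), (np.int64(340), np.int64(279)), (np.int64(341), np.int64(280)), (np.int64(342), np.int64(281))]
0 [[337.1 283.1]]
-0.5 [[337.7 280.8]]
-1.0 [[339.8 279. ]]
```

White pixels at (339,278) to (342,281) match the 1.0 prediction of (340,279), so the knob is off. Descending to the lifter.

```bash
python3 -m jog '[[0.06,0.05,0.4,0,0,0,0.8],[0,0,0.5,0,0,0,0.8],[0,0,0.5,0,0,0,0.8],[0,0,0.5,0,0,0,0.8],[0,0,0.5,0,0,0,0.8],[0,0,0.4,0,0,0,0.8],[0,0,0.2,0,0,0,0.8],[0,0,0.15,0,0,0,0.8],[0,0,0.15,0,0,0,0.8],[0,0,0,0,0,0,0.8]]'; python3 -c "
from h import *
to(476,331,68,77.5)
im=optics.get_image('side');o=[cv2.resize(im[130:230,250:350],(400,400),interpolation=cv2.INTER_CUBIC)]
im=optics.get_image('top');o.append(cv2.resize(im[215:315,165:265],(400,400),interpolation=cv2.INTER_CUBIC))
cv2.imwrite('pics/l1.png',np.hstack(o)[:,:,::-1])"
```

```text
t: 14.05
ee_pos: [476.5, 329.2, 72.3]
orientation: [-0.344, -3.122, 0.001]
ft_force: [-0.4, -0.4, 1.0]
width: 70.1
grasp_force: 0.0
cur [476.5 329.2  72.3] yaw 77.44 | turn units [-0.   -0.   -0.01] | shift after turn, units [0.02 0.04 0.11] | shift before turn [0.02 0.04 0.11]
```

View pics/l1.png

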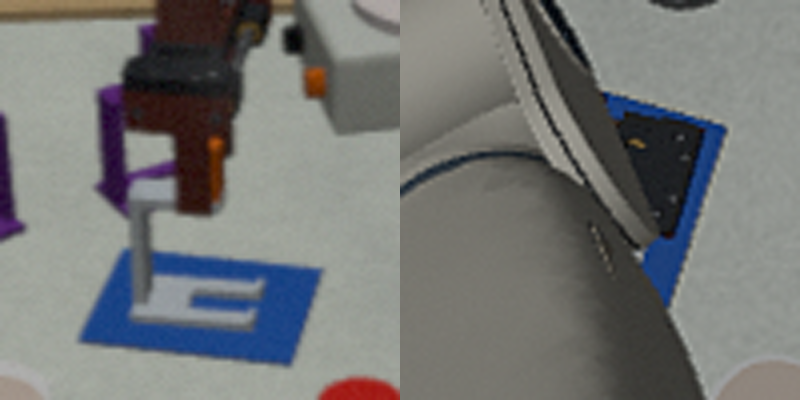

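The fingers straddle the orange block: near finger tip at crop (195,212), block edge visible at (216,170). The purple lifters stand clear. Closing and lifting.

```bash
python3 -m jog '[[0,0.04,0.05,0,0,0,0.8],[0,0,0,0,0,0,0],[0,0,0,0,0,0,0],[0,0,0,0,0,0,0],[0,0,0,0,0,0,0],[0,0,0,0,0,0,0],[0,0,0,0,0,0,0],[0,0,0,0,0,0,0]]'; python3 -m jog '[[0,0,-0.1,0,0,0,0],[0,0,-0.3,0,0,0,0],[0,0,-0.5,0,0,0,0],[0,0,-0.6,0,0,0,0],[0,0,-0.6,0,0,0,0],[0,0,-0.6,0,0,0,0],[0,0,-0.6,0,0,0,0],[0,0,-0.2,0,0,0,0],[0,0,0,0,0,0,0]]'
```

```text
t: 14.95
ee_pos: [476.9, 330.9, 70.5]
orientation: [-0.343, -3.123, 0.0]
ft_force: [-0.2, 0.4, -0.8]
width: 26.2
grasp_force: 30.0
t: 15.85
ee_pos: [477.6, 331.4, 212.2]
orientation: [0.343, 3.12, 0.003]
ft_force: [-0.2, 0.1, -2.2]
width: 25.9
grasp_force: 30.0
```

```bash
python3 -m jog '[[0,-0.2,0,0,0,0,0],[-0.05,-0.4,0,0,0,0,0],[-0.1,-0.6,0,0,0,0,0],[-0.1,-0.6,0,0,0,0,0],[-0.1,-0.6,0,0,0,0,0],[-0.1,-0.6,0,0,0,0,0],[-0.1,-0.6,0,0,0,0,0],[-0.1,-0.6,0,0,0,0,0],[-0.1,-0.6,0,0,0,0,0],[-0.1,-0.6,0.05,0,0,0,0],[-0.1,-0.6,0.1,0,0,0,0],[-0.1,-0.5,0.2,0,0,0,0],[-0.05,-0.3,0.2,0,0,0,0],[0,-0.2,0.2,0,0,0,0],[0,0,0,0,0,0,0]]'; python3 -c "
from h import *
to(461.5,56.2,181.5,77.4)
R=Ro.from_rotvec(ctrl.get_obs()['orientation']).as_matrix();print(R.round(4))
t=ctrl.get_obs()['ee_pos']; L=np.array([t[0],t[1],t[2]-66.5,np.radians(77.4-90)])
im=optics.get_image('side').copy(); np.savez('m1.npz',im=im,L=L)
h=cv2.cvtColor(im,cv2.COLOR_RGB2HSV)
m=(render('side',LIFTER[:5],L)>.5).astype(np.uint8); print('pred fork px',cv2.boundingRect(m))
a=np.load('m0.npz')['im_side'].astype(int)
g=im[205:290,265:385]; cv2.imwrite('pics/f1.png',cv2.resize(g,(780,553),interpolation=cv2.INTER_CUBIC)[:,:,::-1])
# edge search: fit fork only to bright pixels
cs,_=cv2.findContours(m,0,1); print(cs[0][:,0].tolist())
v=im.copy(); big=cv2.resize(v[205:290,265:385],(780,553),interpolation=cv2.INTER_CUBIC)
for q in LIFTER[:5]:
    p=(proj('side',pose(q,L))-[265,205])*6.5
    cv2.polylines(big,[cv2.convexHull(p.astype(np.float32)).astype(int)],True,(0,255,0),1)
cv2.imwrite('pics/f1.png',big[:,:,::-1])
"
```

```text
t: 17.35
ee_pos: [457.4, 47.2, 179.0]
orientation: [-0.345, -3.119, 0.001]
ft_force: [-0.7, 0.4, -2.2]
width: 25.7
grasp_force: 30.0
cur [457.4  47.2 179. ] yaw 77.38 | turn units [-0.01 -0.03 -0.  ] | shift after turn, units [-0.05  0.24 -0.06] | shift before turn [-0.05  0.24 -0.06]
[[-9.758e-01  2.186e-01 -3.300e-03]
 [ 2.186e-01  9.758e-01 -3.000e-04]
 [ 3.200e-03 -1.000e-03 -1.000e+00]]
pred fork px (270, 226, 45, 22)
[[277, 226], [276, 227], [275, 228], [275, 229], [274, 230], [274, 231], [274, 232], [273, 233], [273, 234], [273, 235], [272, 236], [272, 237], [271, 238], [271, 239], [271, 240], [270, 241], [271, 242], [271, 243], [272, 243], [273, 243], [274, 244], [275, 244], [276, 244], [277, 244], [278, 244], [279, 244], [280, 244], [281, 244], [282, 244], [283, 244], [284, 245], [285, 245], [286, 245], [287, 245], [288, 245], [289, 245], [290, 245], [291, 245], [292, 245], [293, 245], [294, 245], [295, 245], [296, 246], [297, 246], [298, 246], [299, 246], [300, 246], [301, 246], [302, 246], [303, 246], [304, 246], [305, 246], [306, 247], [307, 247], [308, 247], [309, 247], 
[... 403 characters left out ...]
35], [299, 235], [300, 235], [301, 235], [302, 235], [303, 235], [304, 235], [305, 235], [306, 236], [307, 236], [308, 236], [309, 236], [310, 236], [311, 236], [312, 236], [313, 236], [313, 235], [314, 234], [314, 233], [314, 232], [314, 231], [314, 230], [314, 229], [313, 229], [312, 229], [311, 229], [310, 229], [309, 229], [308, 229], [307, 229], [306, 229], [305, 229], [304, 229], [303, 229], [302, 229], [301, 229], [300, 229], [299, 228], [298, 228], [297, 228], [296, 228], [295, 228], [294, 228], [293, 228], [292, 228], [291, 228], [290, 227], [289, 227], [288, 227], [287, 227], [286, 227], [285, 227], [284, 227], [283, 227], [282, 227], [281, 227], [280, 227], [279, 226], [278, 226]]
```

View pics/f1.png

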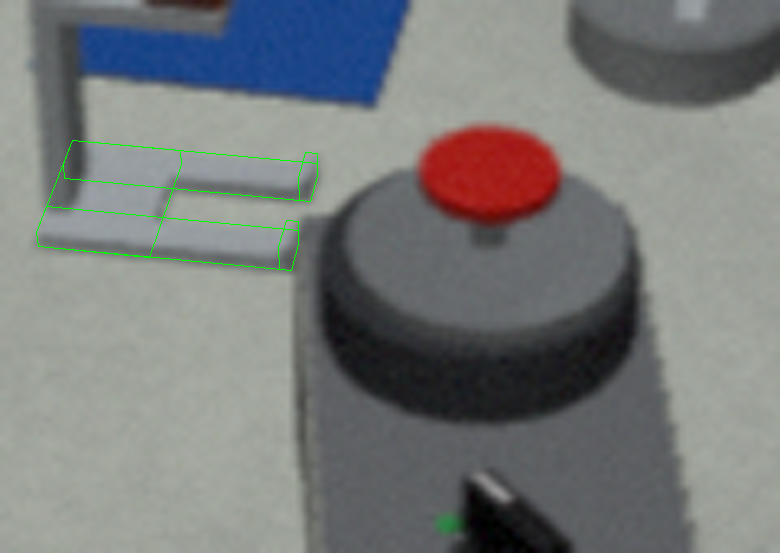

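The projected fork outline (green) lies on the real fork at crop (50-310, 140-265) within about 1 px. So the lifter pose is known, and the knob's white line points at the green dot. I centre on the lid's axis and slide in slowly.

```bash
python3 -m jog '[[0,0.1,0,0,0,0,0],[0,0.11,-0.03,0,0,0,0],[0,0,0,0,0,0,0],[0,0,0,0,0,0,0]]'; python3 -c "
from h import *
to(461.5,56.2,180.5,77.4); to(554.2,35.5,180.5,77.4)"; python3 -m jog '[[-0.1,0,0,0,0,0,0],[-0.2,0,0,0,0,0,0],[-0.2,0,0,0,0,0,0],[-0.2,0,0,0,0,0,0],[-0.2,0,0,0,0,0,0],[-0.2,0,0,0,0,0,0],[-0.2,0,0,0,0,0,0],[-0.1,0,0,0,0,0,0],[0,0,0,0,0,0,0]]'; python3 -c "
from h import *
to(554.2,35.5,180.5,77.4)"
```

```text
t: 17.8
ee_pos: [461.1, 56.9, 182.0]
orientation: [0.341, 3.122, 0.0]
ft_force: [-0.5, 0.1, -1.4]
width: 25.7
grasp_force: 30.0
cur [461.1  56.9 182. ] yaw 77.52 | turn units [0.   0.01 0.02] | shift after turn, units [-0.01 -0.02  0.04] | shift before turn [-0.01 -0.02  0.04]
cur [461.1  56.9 182. ] yaw 77.52 | turn units [0.   0.01 0.02] | shift after turn, units [-2.39 -0.02  0.04] | shift before turn [-2.39 -0.02  0.04]
t: 18.7
ee_pos: [516.1, 44.0, 181.7]
orientation: [0.344, 3.123, 0.0]
ft_force: [-0.6, -0.6, -2.4]
width: 26.0
grasp_force: 30.0
cur [516.1  44.  181.7] yaw 77.44 | turn units [0.   0.   0.01] | shift after turn, units [-0.98  0.    0.03] | shift before turn [-0.98  0.    0.03]
```

```bash
python3 -m jog '[[-0.2,0,0,0,0,0,0],[-0.2,0,0,0,0,0,0],[-0.2,0,0,0,0,0,0],[-0.2,0,0,0,0,0,0],[-0.18,0,0,0,0,0,0],[0,0,0,0,0,0,0],[0,0,0,0,0,0,0]]'; python3 -m jog '[[0,0,-0.1,0,0,0,0],[0,0,-0.1,0,0,0,0],[0,0,-0.1,0,0,0,0],[0,0,-0.1,0,0,0,0],[0,0,-0.1,0,0,0,0],[0,0,0,0,0,0,0],[0,0,0,0,0,0,0]]'; python3 -c "
from h import *
to(554.2,35.5,181,77.4)
im={n:optics.get_image(n) for n in CM}
m={'side':seg(im['side'],'red',[340,225,40,50]),'top':seg(im['top'],'red',[327,228,40,40])}
for n in m:
  if m[n].any():print(n,np.argwhere(m[n]).mean(0)[::-1],m[n].sum())
print('orig side [339.9 231.5], top [326.7 229.8]', proj('side',[[554.2,35.5,135]]),proj('side',[[554.2,35.5,145]]))
t=ctrl.get_obs()['ee_pos'];L=[t[0],t[1],t[2]-66.5,np.radians(-12.6)]
v=cv2.resize(im['side'][190:280,280:400],(800,600),interpolation=cv2.INTER_CUBIC)
for q in LIFTER[:5]: cv2.polylines(v,[cv2.convexHull(((proj('side',pose(q,L))-[280,190])*6.667).astype(np.float32)).astype(int)],True,(0,255,0),1)
cv2.imwrite('pics/f2.png',v[:,:,::-1])"
```

```text
t: 19.4
ee_pos: [553.7, 35.5, 181.6]
orientation: [-0.344, -3.122, 0.0]
ft_force: [-0.7, -0.4, -1.8]
width: 25.9
grasp_force: 30.0
t: 20.1
ee_pos: [553.7, 35.6, 201.8]
orientation: [-0.343, -3.123, 0.0]
ft_force: [0.0, 0.2, -3.9]
width: 25.8
grasp_force: 30.0
cur [553.7  35.6 201.8] yaw 77.45 | turn units [-0.   -0.    0.01] | shift after turn, units [-0.01 -0.    0.52] | shift before turn [-0.01 -0.    0.52]
side [340.06550218 227.79475983] 229
top [346. 212.] 1
orig side [339.9 231.5], top [326.7 229.8] [[340.22354803 231.07867914]] [[340.320009   227.37893292]]
```

```bash
python3 -m jog '[[0,0,-0.1,0,0,0,0],[0,0,-0.2,0,0,0,0],[0,0,-0.3,0,0,0,0],[0,0,-0.3,0,0,0,0],[0,0,-0.2,0,0,0,0],[0,0,-0.1,0,0,0,0],[0,-0.1,0,0,0,0,0],[0,-0.2,0,0,0,0,0],[0,-0.3,0,0,0,0,0],[0,-0.4,0,0,0,0,0],[-0.02,-0.4,0,0,0,0,0],[-0.02,-0.4,0,0,0,0,0],[-0.02,-0.4,0,0,0,0,0],[-0.02,-0.4,0,0,0,0,0],[-0.02,-0.4,0,0,0,0,0],[-0.02,-0.4,0,0,0,0,0],[-0.02,-0.4,0,0,0,0,0],[-0.02,-0.4,0,0,0,0,0],[-0.02,-0.4,0,0,0,0,0],[-0.02,-0.4,0,0,0,0,0]]'; python3 -m jog '[[-0.02,-0.4,0,0,0,0,0],[-0.02,-0.4,0,0,0,0,0],[-0.02,-0.4,0,0,0,0,0],[-0.02,-0.4,0,0,0,0,0],[-0.02,-0.4,0,0,0,0,0],[-0.02,-0.4,0,0,0,0,0],[-0.02,-0.4,0,0,0,0,0],[-0.02,-0.4,0,0,0,0,0],[-0.02,-0.3,0,0,0,0,0],[-0.01,-0.2,0,0,0,0,0],[0,-0.1,0,0,0,0,0],[0,0,0,0,0,0,0],[0,0,0,0,0,0,0]]'; python3 -c "
from h import *
to(486,-339,202,77.4)"
```

```text
t: 22.2
ee_pos: [517.9, -162.6, 249.8]
orientation: [0.343, 3.123, 0.0]
ft_force: [0.5, -0.2, -4.7]
width: 25.5
grasp_force: 30.0
t: 23.5
ee_pos: [492.5, -311.0, 249.7]
orientation: [-0.343, -3.123, -0.001]
ft_force: [-1.0, 0.3, -4.0]
width: 25.8
grasp_force: 30.0
cur [ 492.5 -311.   249.7] yaw 77.46 | turn units [ 0.   -0.    0.01] | shift after turn, units [ 0.01 -0.72  1.19] | shift before turn [ 0.01 -0.72  1.19]
```

```bash
python3 -m jog '[[0,-0.1,0,0,0,0,0],[0,-0.25,0,0,0,0,0],[0,-0.25,0,0,0,0,0],[0,-0.12,0.1,0,0,0,0],[0,0,0.25,0,0,0,0],[0,0,0.4,0,0,0,0],[0,0,0.4,0,0,0,0],[0,0,0.4,0,0,0,0],[0,0,0.4,0,0,0,0],[0,0,0.4,0,0,0,0],[0,0,0.4,0,0,0,0],[0,0,0.25,0,0,0,0],[0,0,0.15,0,0,0,0],[0,0,0,0,0,0,0],[0,0,0,0,0,0,0]]'; python3 -c "
from h import *
to(486,-339,112,77.4)
o=ctrl.get_obs()['ee_pos']
im={n:optics.get_image(n) for n in CM}
pr=[o[0],o[1],o[2]-99.8+43]; print('pred',[proj(n,pr).round(1) for n in CM])
for n in CM:
  q=proj(n,pr)[0]; m=seg(im[n],'red',[q[0],q[1],80,80])
  if m.sum()>30: print(n,np.argwhere(m).mean(0)[::-1].round(1),m.sum(),(m.any(0).sum(),m.any(1).sum()))
v=cv2.resize(im['side'][340:480,240:400],(686,600),interpolation=cv2.INTER_CUBIC)
cv2.imwrite('pics/p1.png',v[:,:,::-1])"
```

```text
t: 25.0
ee_pos: [486.6, -339.7, 124.1]
orientation: [0.343, 3.122, -0.0]
ft_force: [0.1, 0.3, -3.9]
width: 25.7
grasp_force: 30.0
cur [ 486.6 -339.7  124.1] yaw 77.45 | turn units [-0.    0.01  0.01] | shift after turn, units [0.02 0.01 0.3 ] | shift before turn [0.02 0.01 0.3 ]
pred [array([[319.6, 404.5]]), array([[466.1, 263.3]])]
side [319.5 405.6] 586 (np.int64(28), np.int64(26))
top [463.7 263.5] 151 (np.int64(13), np.int64(16))
```

```bash
for i in 1; do python3 -m jog '[[0,0,0.1,0,0,0,0],[0,0,0.08,0,0,0,0],[0,0,0.06,0,0,0,0],[0,0,0.05,0,0,0,0],[0,0,0,0,0,0,0],[0,0,0,0,0,0,0]]'; python3 -m jog '[[0,0,0.05,0,0,0,0],[0,0,0.05,0,0,0,0],[0,0,0.05,0,0,0,0],[0,0,0.05,0,0,0,0],[0,0,0.03,0,0,0,0],[0,0,0,0,0,0,0],[0,0,0,0,0,0,0]]'; done; python3 -c "
from h import *
im={n:optics.get_image(n) for n in CM}
pr=[486,-339,12+43]; print('pred',[proj(n,pr).round(1) for n in CM])
for n in CM:
  q=proj(n,pr)[0]; m=seg(im[n],'red',[q[0],q[1],80,80])
  if m.sum()>30: print(n,np.argwhere(m).mean(0)[::-1].round(1),m.sum(),(m.any(0).sum(),m.any(1).sum()))
"
```

```text
t: 25.7
ee_pos: [486.5, -339.7, 112.4]
orientation: [0.343, 3.122, -0.0]
ft_force: [0.5, 0.9, -1.9]
width: 25.7
grasp_force: 30.0
t: 26.4
ee_pos: [486.3, -339.5, 102.9]
orientation: [-0.343, -3.123, -0.0]
ft_force: [-0.4, 0.5, -1.2]
width: 26.0
grasp_force: 30.0
pred [array([[319.3, 408.5]]), array([[464.3, 264.1]])]
side [319.3 409.5] 584 (np.int64(28), np.int64(26))
top [461.4 264.7] 123 (np.int64(12), np.int64(15))
```

```bash
python3 -m jog '[[0.1,0,0,0,0,0,0],[0.2,0,0,0,0,0,0],[0.2,0,0,0,0,0,0],[0.2,0,0,0,0,0,0],[0.2,0,0,0,0,0,0],[0.2,0,0,0,0,0,0],[0.2,0,0,0,0,0,0],[0.2,0,0,0,0,0,0],[0.2,0,0,0,0,0,0],[0.2,0,0,0,0,0,0],[0.2,0,0,0,0,0,0],[0.2,0,0,0,0,0,0],[0.2,0,0,0,0,0,0],[0.1,0,0,0,0,0,0],[0,0,0,0,0,0,0]]'; python3 -c "
from h import *
to(473.5,335,210,77.4); print(ctrl.get_obs()['ft_force'])
im={n:optics.get_image(n) for n in CM}
for n in CM:
  q=proj(n,[486,-339,55])[0]; m=seg(im[n],'red',[q[0],q[1],80,80])
  if m.sum()>30: print(n,np.argwhere(m).mean(0)[::-1].round(1),m.sum(),(m.any(0).sum(),m.any(1).sum()))
ms={n:seg(im[n],'red',[*proj(n,[486,-339,55])[0],80,80]) for n in ('side',)}
print(fit(ms,LID,[486,-339,12,0],(0,1)))"
```

```text
t: 28.0
ee_pos: [384.2, -316.7, 103.0]
orientation: [-0.344, -3.122, -0.0]
ft_force: [-0.1, -0.9, -2.7]
width: 25.9
grasp_force: 30.0
cur [ 384.2 -316.7  103. ] yaw 77.43 | turn units [ 0. -0.  0.] | shift after turn, units [ 1.37 16.39 -2.68] | shift before turn [ 1.37 16.39 -2.67]
[-0.10119249 -0.91168835 -2.65898886]
side [319.2 409.6] 594 (np.int64(29), np.int64(27))
top [464.7 264.1] 240 (np.int64(18), np.int64(17))
(array([ 485.78062615, -339.95744963,   12.        ,    0.        ]), np.float64(37.76950454711914), np.int64(594))
```

```bash
python3 -m jog '[[0,0,-0.2,0,0,0,0],[0,0,-0.4,0,0,0,0],[0,0,-0.5,0,0,0,0],[0,0,-0.5,0,0,0,0],[0,0,-0.5,0,0,0,0],[0,0,-0.4,0,0,0,0],[0,0.1,-0.2,0,0,0,0],[0.02,0.3,0,0,0,0,0],[0.05,0.5,0,0,0,0,0],[0.06,0.7,0,0,0,0,0],[0.06,0.8,0,0,0,0,0],[0.06,0.8,0,0,0,0,0],[0.06,0.8,0,0,0,0,0],[0.06,0.8,0,0,0,0,0],[0.06,0.8,0,0,0,0,0],[0.06,0.8,0,0,0,0,0],[0.06,0.8,0,0,0,0,0],[0.06,0.8,0,0,0,0,0],[0.06,0.8,0,0,0,0,0],[0.06,0.8,0,0,0,0,0]]'; python3 -m jog '[[0.06,0.8,0,0,0,0,0],[0.06,0.8,0,0,0,0,0],[0.06,0.8,0,0,0,0,0],[0.06,0.8,0,0,0,0,0],[0.06,0.8,0,0,0,0,0],[0.06,0.7,0,0,0,0,0],[0.05,0.5,0,0,0,0,0],[0.03,0.3,0,0,0,0,0],[0.01,0.1,0,0,0,0,0],[0,0,0,0,0,0,0],[0,0,0,0,0,0,0]]'; python3 -c "
from h import *
to(477,331,70.5,77.4)"
```

```text
t: 30.1
ee_pos: [438.5, 66.2, 210.1]
orientation: [-0.342, -3.121, 0.0]
ft_force: [0.6, -1.2, -2.0]
width: 25.7
grasp_force: 30.0
t: 31.2
ee_pos: [470.4, 286.0, 210.7]
orientation: [-0.344, -3.122, 0.001]
ft_force: [-0.8, 0.9, -2.5]
width: 26.0
grasp_force: 30.0
cur [470.4 286.  210.7] yaw 77.43 | turn units [-0.01 -0.    0.  ] | shift after turn, units [0.08 1.13 3.51] | shift before turn [0.08 1.14 3.5 ]
```

```bash
python3 -m jog '[[0.02,0.2,0,0,0,0,0],[0.03,0.4,0,0,0,0,0],[0.03,0.4,0,0,0,0,0],[0,0.13,0.2,0,0,0,0],[0,0,0.5,0,0,0,0],[0,0,0.5,0,0,0,0],[0,0,0.5,0,0,0,0],[0,0,0.5,0,0,0,0],[0,0,0.5,0,0,0,0],[0,0,0.3,0,0,0,0],[0,0,0.2,0,0,0,0],[0,0,0.1,0,0,0,0],[0,0,0,0,0,0,0],[0,0,0,0,0,0,0]]'; python3 -c "
from h import *
to(477,331,70.5,77.4)
im=optics.get_image('side')
t=ctrl.get_obs()['ee_pos'];L=[t[0],t[1],t[2]-66.5,np.radians(-12.6)]
v=cv2.resize(im[150:230,250:350],(800,640)[0:2],interpolation=cv2.INTER_CUBIC)
for q in LIFTER[:5]: cv2.polylines(v,[cv2.convexHull(((proj('side',pose(q,L))-[250,150])*8).astype(np.float32)).astype(int)],True,(0,255,0),1)
cv2.imwrite('pics/r1.png',cv2.resize(v,(700,560))[:,:,::-1])"
```

```text
t: 32.6
ee_pos: [478.0, 332.0, 79.6]
orientation: [0.343, 3.122, 0.001]
ft_force: [0.2, 0.8, -1.9]
width: 26.0
grasp_force: 30.0
cur [478.  332.   79.6] yaw 77.45 | turn units [0.01 0.01 0.01] | shift after turn, units [ 0.02 -0.03  0.23] | shift before turn [ 0.02 -0.03  0.23]
```

```bash
python3 -m jog '[[0,0,0.07,0,0,0,0],[0,0,0.07,0,0,0,0],[0,0,0.05,0,0,0,0],[0,0,0.02,0,0,0,0],[0,0,0,0,0,0,0],[0,0,0,0,0,0,0]]';python3 -m jog '[[0,0,0.02,0,0,0,0],[0,0,0.02,0,0,0,0],[0,0,0,0,0,0,0]]'
```

```text
t: 33.25
ee_pos: [477.5, 331.7, 70.6]
orientation: [0.343, 3.123, 0.0]
ft_force: [0.2, 0.3, -1.9]
width: 25.9
grasp_force: 30.0
t: 33.55
ee_pos: [477.7, 331.7, 70.4]
orientation: [0.343, 3.122, 0.0]
ft_force: [-3.1, -3.7, 12.1]
width: 25.8
grasp_force: 30.0
```

```bash
python3 -m jog '[[0,0,-0.03,0,0,0,0],[0,0,0,0,0,0,0]]'; python3 -m jog '[[0,0,0,0,0,0,0.2],[0,0,0,0,0,0,0.5],[0,0,0,0,0,0,0.8],[0,0,0,0,0,0,0.8],[0,0,0,0,0,0,0.8],[0,0,0,0,0,0,0.8],[0,0,0,0,0,0,0.8],[0,0,0,0,0,0,0.8],[0,0,-0.2,0,0,0,0.8],[0,0,-0.5,0,0,0,0.8],[0,0,-0.8,0,0,0,0.8],[0,0,-0.8,0,0,0,0.8],[0,0,-0.8,0,0,0,0.8],[0.5,0,-0.5,0,0,0,0.8],[0.8,0,0,0,0,0,0.8],[0.8,0.3,0,0,0,0,0.8],[0.8,0.3,0,0,0,0,0.8],[0.3,0,0,0,0,0,0.8],[0,0,0,0,0,0,0.8]]'; python3 -c "
from h import *
print(ctrl.get_obs()['ee_pos'])
im={n:optics.get_image(n) for n in CM}
a=cv2.resize(im['top'][120:340,140:520],(691,400)); b=im['side'][130:480,200:480]
v=np.zeros((600,800,3),np.uint8); v[:350,:280]=b; t=cv2.resize(im['top'][140:340,170:500],(500,303)); v[:303,290:790]=t
v[310:590,290:640]=cv2.resize(im['side'][140:220,250:350],(350,280),interpolation=cv2.INTER_CUBIC)
cv2.imwrite('pics/end.png',v[:,:,::-1])"
```

```text
t: 33.75
ee_pos: [477.8, 331.8, 70.4]
orientation: [0.343, 3.122, 0.001]
ft_force: [0.9, -0.5, 3.0]
width: 26.2
grasp_force: 30.0
t: 35.65
ee_pos: [356.7, 383.1, 214.6]
orientation: [0.34, 3.123, -0.0]
ft_force: [0.0, -0.4, -0.3]
width: 70.1
grasp_force: 0.0
[356.65894364 383.07111746 214.61095275]
```

View pics/end.png

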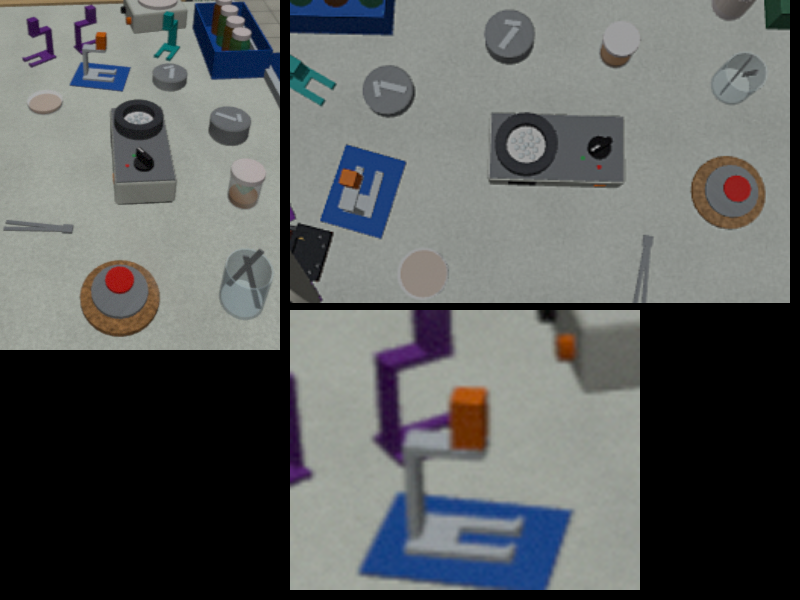

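The final view shows the lid upright on the cork pad (top inset 735,190), the well open and the knob at green (top inset 600,147). The lifter stands on its blue mat (365,190), the bystanders are unmoved and the arm is clear.

```bash
python3 -c "
from workcell import ctrl
print(ctrl.close_job())"
```

```text
the job is handed in; nothing more can be done
None
```

The job is done and handed in at about 36 s: the heat knob is at off, the lid stands upright on the cork pad, the lifter is back on its blue mat, and the bystanders look unmoved in the final pictures.

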